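# Open the desk rack by one hole and put the stapler in it

### The arm

A 6-joint arm with a two-finger parallel gripper is mounted at the origin on a cart in front of the work surface, level with it; the furniture and walls round the work are solid. World frame = base frame: x ahead of the robot, y to its left, z up, the work surface at z = 0. Lengths are in m, angles in rad, forces in N, time in s.
With the tool pointing down it reaches from about 0.225 to 0.875 m from the base axis. Payload 3.4 kg.
Tool frame: the origin (TCP) lies at the very end of the fingers, on their centre line; the grasp point (between the pads) lies 19 mm behind it (ctrl.pinch_z is the distance from the TCP to the grasp point, in m); z points along the fingers, y is the line along which they close (so a half turn about z gives the same grasp; the last joint's range is limited). The gripper opens to 85 mm and grips with 20 to 120 N. Pads are 22 mm wide; open, the fingers measure 114 mm over their backs; the gripper's body (76 mm by 85 mm) begins 54 mm behind the grasp point. The pads swing forward as they close: fully open they stand 13 mm farther back than shut.
Start: joints at [1.022, 0.276, 1.505, -0, 1.361, -0.121], TCP at [0.239, 0.523, 0.231] pointing down, gripper open.
Joint ranges: [-2.89, 2.89], [-0.75, 2.08], [0.22, 2.7], [-1.18, 4.32], [0.11, 2.71], [-2.7, 2.7]. Speed limits (rad/s): [2.57, 2.57, 3.14, 3.14, 3.14, 3.14].

### API

Orientations are given as a rotation vector (axis times angle).
In Python, from station import ctrl gives the robot as it stands.
- The arm moves only by the tool jog_arm, never from a script. Its argument "deltas" is a list of rows, each a list of 5 numbers: the shift along the tool's x, y, z in mm, then the turn about the tool's z in degrees, then the finger opening in mm, from 0 to 85.4. In form: [[tx, ty, tz, twist, jaw], ...]. A call has exactly 5 rows; each row shifts and turns the commanded pose from where the row before left it, along the tool's axes as they then stand; what a row does not reach is not made up. A row lasts 1/12 s, in which the tool goes at most 41.7 mm and 7.16 degrees, less where a joint would pass 70% of its speed; a pose out of reach is approached as far as the arm can. A call with a gripper value outside its range is refused whole. The fingers move at their own pace and stop on an object; the grip force is fixed at half the most. Time passes only in rows, so rows that do not move let the fingers close, or fill a call up. It gives the time, the measured TCP pose, the force, the opening and the grip force at its end, in the units of the state.
- ctrl.get_state(): the state, without advancing time (a new reading comes with each control period).
- ctrl.camera(name): name is "scene" or "top"; returns a dict with "frame" (420x560x3 uint8, red, green, blue), "fx", "fy", "cx", "cy" (pixels), "dist" ([k1, k2, p1, p2, k3] as OpenCV has them; the pictures are not rectified), "world_from_camera" (4x4, takes a point from camera to world coordinates). Camera axes: x right, y down, z forward; pixel columns grow to the right and rows downward; lengths in m; the calibration is good to about 2 mm. A picture is of the moment at which its call begins. There is no depth.
- ctrl.job_done(): hands the job in; it is judged then, once.
The state is a dict: "time": time; "joint_positions": joint angles; "joint_vel": joint speeds; "tau": joint torques, N m; "tcp_pos": TCP position; "ee_rot": TCP orientation; "ft_force": force on the tool from outside, world axes, zero at the start; "ft_torque": the same for the moment, N m; "gripper_width": opening from 0.0 (shut) to 1.0 (fully open); "grasp_force": force on a finger pad.
Only numpy, scipy, OpenCV 4.12 (cv2) and the standard library are available. Lean on these libraries where they do the work, as an engineer would, in place of code of your own. Each camera call takes 0.05 s, during which the arm holds its last target. There are 200 camera calls.

### The job

The bay of the adjustable desk rack is too short for the stapler: press the spring button on the side of the telescopic tube flush and slide the tube's sleeve, which carries the movable end stop, by one hole so that the bay gets longer and the button snaps out again in the next hole. Then stand the stapler upright and lengthwise in the lengthened bay, between the two end stops, and leave the things around as they are.

Things in the scene. Friction and masses are not known exactly. Their poses are not given: they have to be found in the camera images.
- rack: Rack fixed on the desk: black base 334 (own y) x 60 (x) mm, top 10 mm up. Origin on the desk under the tube axis; y along the rack towards the fixed end stop (inner face y=+150, 52 wide, 62 high), x away from the robot. A post (y=-160 to -172, 72 high) holds a 21 mm square steel inner tube along y, axis x=0, z=55. Bay between the end stops, open above and at its long sides.
- sleeve_mid (a point): Centre of the grey sleeve, 28 x 28 mm outside, 112 mm long, on the tube axis (z=55 mm), that slides over the inner tube; when found it reaches from rack y=-90 to +22 mm. On its +y end it carries the movable end stop (8 mm thick, 52 wide, 66.5 high).
- sleeve (a joint): Travel of sleeve and end stop along rack -y, m: about 0 as found (bay y=+30 to +150 mm); growing lengthens the bay. Three 13 mm holes in the sleeve's front (-x) face, 32 mm apart: the button catches at 0, 0.032 (next hole, bay 152 mm) and 0.064, play 1.5 mm either way. Friction 1.5 N; stays where left; locked while the button stands out.
- button (a joint): Depth the spring button is pressed in, m: 0 = fully out, 7 mm proud of the sleeve; 0.007 = flush with the sleeve's face; 0.010 = trapped under the sleeve's wall between two holes. Spring force 2 N at 0, about 4 N at 0.010.
- button_tip (a point): Tip of the steel button, 10 mm across, conical end, out of the sleeve's front face at rack x=-21, y=-76, z=55 mm; it sits on the inner tube and does not travel with the sleeve. Pinched from above with the sleeve between two fingers (35 mm, 28 when flush) it goes flush; the same grip then draws the sleeve (5 to 10 N), whose wall cams it farther in; it snaps out in the next hole.
- bay (a point): Middle of the bay's floor when the sleeve is at the next hole: rack y = +74 mm, on top of the base (10 mm above the desk).
- stapler: Black stapler, 136 mm long (own x), foot 36 mm wide (y), 50 mm high, 0.28 kg, standing on the desk to the left of the rack. Origin at the centre of its underside, z up. Its top arm, 20 mm wide from 27 to 50 mm up, can be gripped across y at mid length and does not move. Either way round is right in the bay.
- staples_box: Bystander: small carton of staples, 36 x 62 x 22 mm, lying to the left of the stapler; origin at the centre of its underside.
- clips_box: Bystander: small carton of paper clips, 45 x 70 x 20 mm, lying behind the keyboard; origin at the centre of its underside.
- glue: Bystander: glue stick, 27 mm in diameter, 92 mm high, standing upright beyond the keyboard's right end; origin at the centre of its underside.

How it is judged:
By the outcome, as a careful person would: the job done as asked, in the order asked, and still so for the second after the job is handed in, with the robot touching nothing.
It also fails if it takes over 46 s, if anything falls off the work surface, if the arm or the gripper's body presses on something with over 40 N, if the wrist force passes 120 N, or if a joint passes its speed limit or range.

## Working session

There is one attempt and no reset: what is moved stays moved. The work goes in short steps, Python scripts to look and compute and a tool call to move; the robot and the scene stay as the last step left them, time stands still between calls to the robot, and variables do not carry over. Pictures are saved under pics/ and viewed, at most 10 in all, crops included, and the job is handed in when it is done.

Besides the shell and the picture viewer there is one more tool, called after "Call:" by a JSON object that holds its "method" and its "body". jog_arm: Moves the arm, as the interface text tells. Its arguments: {"type":"object","properties":{"deltas":{"type":"array","items":{"type":"array","items":{"type":"number"}}}},"required":["deltas"]}

```bash
mkdir -p pics
python3 - <<'E'
from station import ctrl
import cv2
for n in ("scene","top"):
    c=ctrl.camera(n); cv2.imwrite(f"pics/{n}0.png",c["frame"][:,:,::-1])
    print(n,c["fx"],c["fy"],c["cx"],c["cy"],c["dist"],c["world_from_camera"])
s=ctrl.get_state(); print(s); print(ctrl.pinch_z)
E
```

```text
scene 540.2431178036919 540.2431178036919 282.67106154876393 219.5364425410961 [-0.00570702  0.          0.          0.          0.        ] [[ 0.54249218 -0.53499587  0.64767404 -0.52480955]
 [-0.83998703 -0.35567876  0.40977361 -0.58093724]
 [ 0.01113671 -0.76633677 -0.64234253  1.07959897]
 [ 0.          0.          0.          1.        ]]
top 533.5419594637823 533.5419594637823 283.1078611903692 202.86902826338093 [0.05085848 0.         0.         0.         0.        ] [[ 1.45644002e-03 -9.90322646e-01  1.38776568e-01  3.21875515e-01]
 [-9.99993448e-01 -9.82446186e-04  3.48395825e-03  4.14729554e-02]
 [-3.31390224e-03 -1.38780733e-01 -9.90317589e-01  1.59871138e+00]
 [ 0.00000000e+00  0.00000000e+00  0.00000000e+00  1.00000000e+00]]
{'time': 0.1, 'joint_positions': array([ 1.02201895e+00,  2.76502728e-01,  1.50600157e+00, -5.31369789e-06,
        1.36071080e+00, -1.20985906e-01]), 'joint_vel': array([-0.00043103, -0.00089812, -0.00385627,  0.00034059, -0.00059919,
       -0.00316368]), 'tau': array([ 2.58298714e-03, -4.17699444e+01, -2.46403027e+01,  7.10539825e-05,
        5.73129262e-03,  3.82207865e-07]), 'tcp_pos': array([0.23829572, 0.52277589, 0.23054475]), 'ee_rot': array([-6.66746981e-01, -3.06948331e+00,  2.40924562e-03]), 'ft_force': array([-0.93836449, -1.32682487, -0.83359457]), 'ft_torque': array([-0.03159543, -0.03425173,  0.01892896]), 'grasp_force': 0.0, 'gripper_width': 1.0003229242150584}
0.0187
```

View pics/scene0.png

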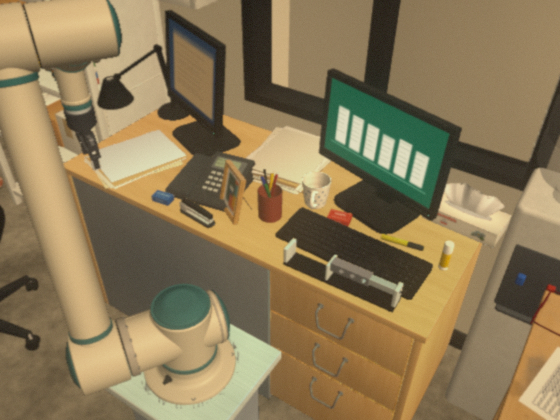

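View pics/top0.png

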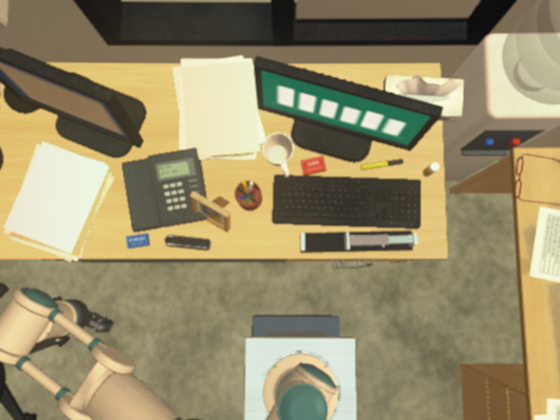

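The scene view shows the rack at about (285–400, 245–300) and the stapler at (197,213). In the top view the rack spans (300–417, 232–250), with the fixed stop at left x≈303 and the movable stop at x≈347. The stapler is at (187,242), with a picture frame close by at (212,212).

```bash
cat > h.py <<'E'
import numpy as np, cv2
from station import ctrl
def K(c): return np.array([[c["fx"],0,c["cx"]],[0,c["fy"],c["cy"]],[0,0,1.]])
def ray(c,px,z):
    u=cv2.undistortPoints(np.array(px,float).reshape(-1,1,2),K(c),np.array(c["dist"]))[:,0]
    T=np.array(c["world_from_camera"]); d=np.c_[u,np.ones(len(u))]@T[:3,:3].T; o=T[:3,3]
    return o+d*((z-o[2])/d[:,2])[:,None]
def proj(c,P):
    T=np.linalg.inv(np.array(c["world_from_camera"]))
    return cv2.projectPoints(np.array(P,float).reshape(-1,3),cv2.Rodrigues(T[:3,:3])[0],T[:3,3],K(c),np.array(c["dist"]))[0][:,0]
def crop(f,x0,y0,w,h,s): return cv2.resize(f[y0:y0+h,x0:x0+w],None,fx=s,fy=s,interpolation=cv2.INTER_CUBIC)
E
python3 - <<'E'
from h import *
t=ctrl.camera("top")["frame"][:,:,::-1]; s=ctrl.camera("scene")["frame"][:,:,::-1]
a=crop(t,295,222,130,36,6); b=crop(t,120,195,130,60,6)[:,:780]
cv2.imwrite("pics/c0.png",np.vstack([a,b]))
a=crop(s,275,230,135,80,5.7)[:, :770]; 
b=crop(s,140,160,110,75,5.0); 
W=max(a.shape[1],b.shape[1]); p=lambda i:cv2.copyMakeBorder(i,0,0,0,W-i.shape[1],0)
o=np.vstack([p(a),p(b)]); print(o.shape); o=cv2.resize(o,None,fx=600/o.shape[0],fy=600/o.shape[0]); print(o.shape)
cv2.imwrite("pics/c1.png",o)
c=ctrl.camera("top")
print(ray(c,[[301,241],[416,241],[303,249],[165,240],[210,244],[187,242]],0.01))
E
```

```text
(831, 770, 3)
(600, 556, 3)
[[ 0.42998479 -0.00634676  0.01      ]
 [ 0.43075168 -0.34707351  0.01      ]
 [ 0.40625998 -0.01220139  0.01      ]
 [ 0.43273093  0.39790692  0.01      ]
 [ 0.42084312  0.26418239  0.01      ]
 [ 0.42677716  0.33255655  0.01      ]]
```

View pics/c0.png

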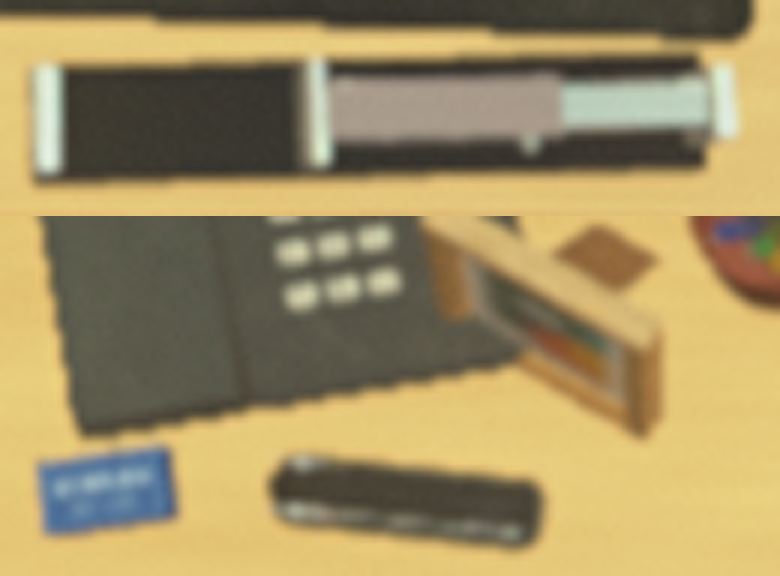

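View pics/c1.png

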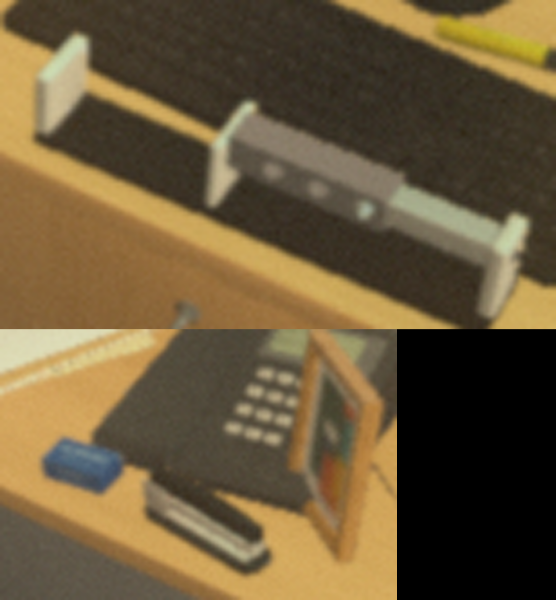

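The enlarged top view (6x) shows the rack's fixed stop, the movable stop at crop x≈310–330, the sleeve end at x≈562, the button at (532,143) and the post at x≈712–738. The stapler's outline runs from (270,480) to (545,510). In the scene crop the button shows at (365,208), with the other two holes to its left.

Run:
```python
from h import *
np.set_printoptions(precision=4,suppress=True)
c=ctrl.camera("top"); s=ctrl.camera("scene")
def T(n,pts,z,oy=222,ox=295,cy=0): 
    p=[((x+.5)/6+ox-.5,(y-cy+.5)/6+oy-.5) for x,y in pts]; print(n,ray(c,p,z)[:,:2].tolist() if 0 else ray(c,p,z)[:,:2])
T("base front",[(40,180),(700,166)],.01)
T("base back",[(65,65),(700,57)],.01)
T("fixed inner top",[(62,65),(62,172)],.062)
T("mov stop top",[(310,60),(331,60),(310,165),(331,165)],.0665)
T("sleeve front/back edge top",[(340,140),(550,132),(335,80),(555,72)],.069)
T("sleeve end top",[(562,75),(562,131)],.069)
T("button",[(532,143)],.055)
T("post top",[(712,65),(738,65),(714,138),(739,138)],.072)
T("keyboard front",[(300,30),(700,40)],.02)
S=lambda p,z:T("stapler z%g"%z,p,z,195,120,216)
S([(270,490),(545,515)],.045); S([(290,522),(520,548)],.01); S([(320,457),(520,482)],.05)
T("frame corner",[(645,437),(430,220)],0,195,120,216)
T("phone front",[(80,435),(520,362)],0,195,120,216)
# scene crop scale
k=600/831
q=lambda x,y:((x/k+.5)/5.7+275-.5,(y/k+.5)/5.7+230-.5)
print("scene button",ray(s,[q(366,209)],.055))
print("scene fixed-stop top, mov top, post top near corners",ray(s,[q(40,82)],.062),ray(s,[q(212,150)],.0665),ray(s,[q(488,255)],.072))
r=lambda x,y:((x/k+.5)/5+140-.5,((y-329)/k+.5)/5+160-.5)
print("scene stapler top ends",ray(s,[r(152,478),r(262,535)],.048))
# dark mask of stapler
f=c["frame"].astype(int)[222:252,160:215]; m=(f.sum(2)<260).astype(np.uint8)
n,l,st,ce=cv2.connectedComponentsWithStats(m); i=1+st[1:,4].argmax(); ys,xs=np.where(l==i)
R=cv2.minAreaRect(np.c_[xs+160,ys+222].astype(np.float32)); print(R); 
b=cv2.boxPoints(R); print(ray(c,b,.03)[:,:2],ray(c,[R[0]],.03))
```

```text
base front [[ 0.3986 -0.007 ]
 [ 0.4063 -0.3323]]
base back [[ 0.4556 -0.0196]
 [ 0.4602 -0.3341]]
fixed inner top [[ 0.4512 -0.0162]
 [ 0.3999 -0.0159]]
mov stop top [[ 0.4534 -0.1348]
 [ 0.4534 -0.1448]
 [ 0.4033 -0.134 ]
 [ 0.4033 -0.144 ]]
sleeve front/back edge top [[ 0.415  -0.1481]
 [ 0.4191 -0.2479]
 [ 0.4437 -0.1463]
 [ 0.4477 -0.2511]]
sleeve end top [[ 0.4463 -0.2544]
 [ 0.4196 -0.2536]]
button [[ 0.4147 -0.2418]]
post top [[ 0.451  -0.325 ]
 [ 0.451  -0.3372]
 [ 0.4163 -0.3247]
 [ 0.4163 -0.3365]]
keyboard front [[ 0.4723 -0.1354]
 [ 0.4677 -0.332 ]]
stapler z0.045 [[0.4296 0.3912]
 [0.4175 0.258 ]]
stapler z0.01 [[0.4162 0.3887]
 [0.4033 0.2749]]
stapler z0.05 [[0.4452 0.3666]
 [0.4331 0.2698]]
frame corner [[0.4592 0.2152]
 [0.5689 0.3254]]
phone front [[0.4602 0.4966]
 [0.4969 0.2785]]
scene button [[ 0.4175 -0.2371  0.055 ]]
scene fixed-stop top, mov top, post top near corners [[ 0.3959 -0.0052  0.062 ]] [[ 0.3992 -0.1346  0.0665]] [[ 0.4082 -0.3223  0.072 ]]
scene stapler top ends [[0.418  0.3858 0.048 ]
 [0.41   0.2597 0.048 ]]
((187.04705810546875, 241.8882293701172), (42.56656265258789, 9.126883506774902), 4.398705005645752)
[[0.4173 0.3916]
 [0.4439 0.3904]
 [0.4344 0.2658]
 [0.4077 0.2672]] [[0.4258 0.3288 0.03  ]]
```

Call:
{"method": "jog_arm", "body": {"deltas": [[0,0,0,7,50],[0,0,0,7,50],[0,0,0,7,50],[0,0,0,7,50],[0,0,0,7,50]]}}

```text
time: 0.77
tcp_pos: [0.2385, 0.5232, 0.2313]
ee_rot: [1.567, 2.723, -0.0]
ft_force: [0.3, -0.1, -0.3]
gripper_width: 0.586
grasp_force: 0.0
```

Call:
{"method": "jog_arm", "body": {"deltas": [[0,0,0,7,50],[0,0,0,7,50],[0,0,0,7,50],[0,0,0,7,50],[0,0,0,1,50]]}}

```text
time: 1.18
tcp_pos: [0.2386, 0.5232, 0.2313]
ee_rot: [-2.195, -2.247, -0.0]
ft_force: [-0.8, 0.4, -0.5]
gripper_width: 0.591
grasp_force: 0.0
```

Call:
{"method": "jog_arm", "body": {"deltas": [[-38,8,0,0,50],[-38,8,0,0,50],[-38,8,0,0,50],[-38,8,0,0,50],[-38,8,0,0,50]]}}

```text
time: 1.6
tcp_pos: [0.2835, 0.3327, 0.2313]
ee_rot: [2.188, 2.254, 0.001]
ft_force: [0.5, 0.1, 0.0]
gripper_width: 0.584
grasp_force: 0.0
```

Call:
{"method": "jog_arm", "body": {"deltas": [[-38,8,0,0,50],[-38,8,0,0,50],[-38,8,0,0,50],[-38,8,0,0,50],[-38,8,0,0,50]]}}

```text
time: 2.02
tcp_pos: [0.3283, 0.1437, 0.2316]
ee_rot: [2.188, 2.253, 0.002]
ft_force: [1.2, -0.1, -0.2]
gripper_width: 0.584
grasp_force: 0.0
```

Call:
{"method": "jog_arm", "body": {"deltas": [[-38,9,0,0,50],[-38,9,0,0,50],[-38,9,0,0,50],[-38,9,0,0,50],[-38,9,0,0,50]]}}

```text
time: 2.43
tcp_pos: [0.3783, -0.0453, 0.2317]
ee_rot: [2.189, 2.252, 0.001]
ft_force: [1.1, 1.3, 0.5]
gripper_width: 0.592
grasp_force: 0.0
```

Call:
{"method": "jog_arm", "body": {"deltas": [[-38,9,15,0,50],[-38,9,15,0,50],[-38,9,15,0,50],[-38,9,15,0,50],[-38,9,15,0,50]]}}

```text
time: 2.85
tcp_pos: [0.4282, -0.2335, 0.156]
ee_rot: [2.19, 2.252, 0.001]
ft_force: [0.6, 0.3, 0.5]
gripper_width: 0.588
grasp_force: 0.0
```

Call:
{"method": "jog_arm", "body": {"deltas": [[-5,2,20,0,50],[0,0,20,0,50],[0,0,20,0,50],[0,0,0,0,50],[0,0,0,0,50]]}}

```text
time: 3.27
tcp_pos: [0.4296, -0.2359, 0.096]
ee_rot: [-2.189, -2.25, 0.0]
ft_force: [-0.1, 0.1, 0.2]
gripper_width: 0.583
grasp_force: 0.0
```

Run:
```python
from h import *
p=ctrl.get_state()["tcp_pos"]; print(p)
out=[]
for n,(x0,y0,w,h) in (("top",(330,190,100,70)),("scene",(300,210,110,100))):
    c=ctrl.camera(n); f=c["frame"][:,:,::-1].copy()
    q=proj(c,[p,[.4135,-.241,.055]]); print(n,q)
    i=crop(f,x0,y0,w,h,4)
    for k,u in enumerate(q):
        a,b=((u-[x0,y0])*4+1.5).astype(int); cv2.circle(i,(a,b),2,(0,0,255) if k else (0,255,0),-1)
    out.append(cv2.copyMakeBorder(i,0,400-i.shape[0],0,5,0))
i=np.hstack(out)[:,:800]; i=cv2.resize(i,None,fx=.94,fy=.94);cv2.imwrite("pics/d0.png",i)
```

```text
[ 0.42957246 -0.23594123  0.09596455]
top [[383.66769374 239.23158597]
 [382.96765128 245.82865907]]
scene [[366.91459675 266.31608589]
 [364.18981812 281.91849024]]
```

View pics/d0.png

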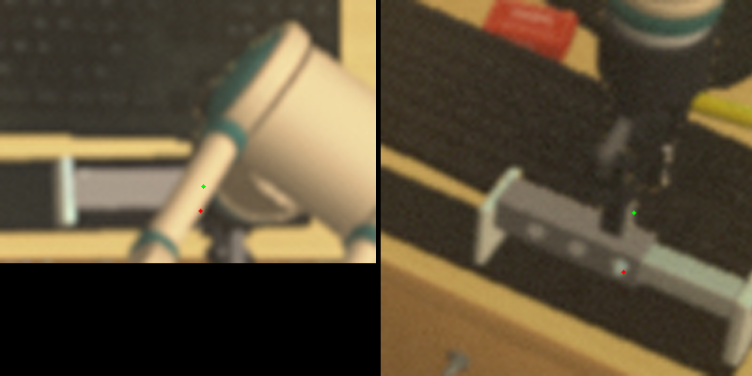

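The button's projected mark agrees with its image to about 1 px, and the fingers straddle the sleeve. I'll descend with the opening a bit wider, check, then close.

Call:
{"method": "jog_arm", "body": {"deltas": [[-3,0,0,0,58],[0,0,0,0,58],[0,0,16,0,58],[0,0,16,0,58],[0,0,10,0,58]]}}

```text
time: 3.78
tcp_pos: [0.4304, -0.2393, 0.0546]
ee_rot: [2.191, 2.25, 0.0]
ft_force: [-0.7, 0.6, -0.5]
gripper_width: 0.68
grasp_force: 0.0
```

Call:
{"method": "jog_arm", "body": {"deltas": [[0,0,10,0,58],[0,0,10,0,58],[0,2,0,0,58],[0,0,0,0,58],[0,0,0,0,58]]}}

```text
time: 4.2
tcp_pos: [0.4331, -0.2397, 0.0355]
ee_rot: [2.191, 2.249, 0.0]
ft_force: [-0.7, 1.5, 0.0]
gripper_width: 0.679
grasp_force: 0.0
```

Call:
{"method": "jog_arm", "body": {"deltas": [[0,0,0,0,40],[0,0,0,0,36],[0,0,0,0,33],[0,0,0,0,31],[0,0,0,0,31]]}}

```text
time: 4.62
tcp_pos: [0.4317, -0.2392, 0.0347]
ee_rot: [-2.192, -2.25, 0.001]
ft_force: [-3.0, -0.1, 2.5]
gripper_width: 0.369
grasp_force: 1.5
```

Call:
{"method": "jog_arm", "body": {"deltas": [[0,0,0,0,29],[0,0,0,0,28],[0,0,0,0,26],[0,0,0,0,26],[0,0,0,0,26]]}}

```text
time: 5.03
tcp_pos: [0.4323, -0.2392, 0.0348]
ee_rot: [-2.193, -2.25, -0.0]
ft_force: [-3.5, 0.2, 5.0]
gripper_width: 0.318
grasp_force: 58.8
```

Call:
{"method": "jog_arm", "body": {"deltas": [[-2,0,0,0,24],[-3,0,0,0,24],[-3,0,0,0,24],[-4,0,0,0,24],[-4,0,0,0,24]]}}

```text
time: 5.45
tcp_pos: [0.4324, -0.2461, 0.0347]
ee_rot: [-2.19, -2.235, -0.018]
ft_force: [2.5, 6.1, 11.0]
gripper_width: 0.32
grasp_force: 59.8
```

Call:
{"method": "jog_arm", "body": {"deltas": [[-4,0,0,0,24],[-4,0,0,0,24],[-3,0,0,0,24],[-2,0,0,0,24],[0,0,0,0,24]]}}

```text
time: 5.87
tcp_pos: [0.433, -0.2687, 0.0348]
ee_rot: [2.193, 2.249, -0.0]
ft_force: [-3.8, -3.3, 4.0]
gripper_width: 0.32
grasp_force: 58.9
```

Call:
{"method": "jog_arm", "body": {"deltas": [[-1,0,0,0,24],[-1,0,0,0,24],[-1,0,0,0,24],[0,0,0,0,24],[0,0,0,0,24]]}}

```text
time: 6.28
tcp_pos: [0.4331, -0.2707, 0.0347]
ee_rot: [-2.193, -2.249, -0.001]
ft_force: [-3.3, 0.9, 6.4]
gripper_width: 0.321
grasp_force: 59.0
```

Run:
```python
from h import *
c=ctrl.camera("scene"); print(ctrl.get_state()["ft_force"],ctrl.get_state()["tcp_pos"])
cv2.imwrite("pics/e0.png",crop(c["frame"][:,:,::-1],310,230,100,75,6))
```

```text
[-2.99771138 -0.23710921  5.83758965] [ 0.4331182  -0.2707373   0.03475887]
```

View pics/e0.png

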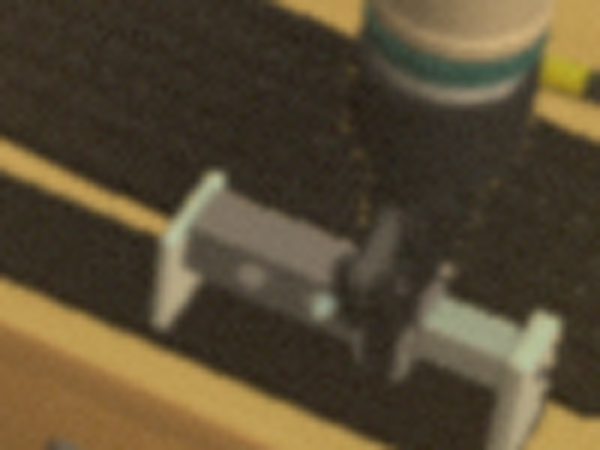

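The picture shows the button bright and standing out at (323,305), with only one empty hole left of it at (252,275), so it seems to have snapped. I'll test the lock gently.

Call:
{"method": "jog_arm", "body": {"deltas": [[-1,0,0,0,24],[-1,0,0,0,24],[-1,0,0,0,24],[0,0,0,0,24],[0,0,0,0,24]]}}

```text
time: 6.75
tcp_pos: [0.4331, -0.273, 0.0347]
ee_rot: [-2.192, -2.248, -0.003]
ft_force: [-2.3, 2.9, 6.3]
gripper_width: 0.318
grasp_force: 59.2
```

Call:
{"method": "jog_arm", "body": {"deltas": [[-1,0,0,0,24],[-1,0,0,0,24],[0,0,0,0,24],[0,0,0,0,24],[0,0,0,0,24]]}}

```text
time: 7.17
tcp_pos: [0.4331, -0.2733, 0.0347]
ee_rot: [-2.192, -2.246, -0.006]
ft_force: [-0.6, 7.3, 7.8]
gripper_width: 0.322
grasp_force: 59.4
```

It's locked: the position holds while the force rises to 7 N. Now I'll relax, release, lift and travel to the stapler.

Call:
{"method": "jog_arm", "body": {"deltas": [[3,0,0,0,24],[0,0,0,0,30],[0,0,0,0,58],[0,0,0,0,58],[0,0,0,0,58]]}}

```text
time: 7.58
tcp_pos: [0.4336, -0.2735, 0.0344]
ee_rot: [2.192, 2.25, 0.001]
ft_force: [0.6, 0.6, 0.3]
gripper_width: 0.677
grasp_force: 0.0
```

Call:
{"method": "jog_arm", "body": {"deltas": [[0,0,-15,0,58],[0,0,-30,0,58],[0,0,-40,0,58],[0,0,-40,0,58],[0,0,-30,0,58]]}}

```text
time: 8.0
tcp_pos: [0.434, -0.274, 0.1926]
ee_rot: [2.19, 2.247, 0.001]
ft_force: [0.8, -1.1, 0.2]
gripper_width: 0.678
grasp_force: 0.0
```

Call:
{"method": "jog_arm", "body": {"deltas": [[30,-12,0,0,58],[38,-12,0,0,58],[38,-12,0,0,58],[38,-12,0,0,58],[38,-12,0,0,58]]}}

```text
time: 8.42
tcp_pos: [0.3678, -0.0916, 0.1895]
ee_rot: [2.194, 2.248, 0.001]
ft_force: [0.8, 0.5, 0.7]
gripper_width: 0.677
grasp_force: 0.0
```

Call:
{"method": "jog_arm", "body": {"deltas": [[38,0,0,0,58],[38,0,0,0,58],[38,0,0,0,58],[38,0,0,0,50],[38,0,0,0,50]]}}

```text
time: 8.83
tcp_pos: [0.3634, 0.0988, 0.1899]
ee_rot: [2.192, 2.249, 0.002]
ft_force: [1.2, 0.5, 0.1]
gripper_width: 0.589
grasp_force: 0.0
```

Call:
{"method": "jog_arm", "body": {"deltas": [[38,5,0,0,50],[38,10,0,0,50],[38,14,0,0,50],[38,18,0,0,50],[38,20,0,0,50]]}}

```text
time: 9.25
tcp_pos: [0.4248, 0.2897, 0.1896]
ee_rot: [2.191, 2.251, 0.001]
ft_force: [0.9, -1.3, -1.3]
gripper_width: 0.583
grasp_force: 0.0
```

Call:
{"method": "jog_arm", "body": {"deltas": [[30,4,0,0,50],[0,0,0,4,50],[0,0,0,3.6,50],[0,0,20,0,50],[0,0,0,0,50]]}}

```text
time: 9.67
tcp_pos: [0.4265, 0.3168, 0.1669]
ee_rot: [-2.335, -2.1, 0.008]
ft_force: [-0.7, -0.4, -0.4]
gripper_width: 0.586
grasp_force: 0.0
```

Run:
```python
from h import *
s=ctrl.get_state();p=s["tcp_pos"]; print(p,s["ee_rot"])
out=[]
a=np.radians(-6); ax=np.array([-np.sin(a),np.cos(a),0])
o=np.array([.427,.328,0]); 
for n,(x0,y0,w,h) in (("top",(140,200,90,65)),("scene",(145,145,100,90)),("scene",(300,210,100,90))):
    c=ctrl.camera(n); f=c["frame"][:,:,::-1].copy()
    P=[p]+[o+ax*k*.068+[0,0,.05] for k in(-1,0,1)]
    q=proj(c,P); i=crop(f,x0,y0,w,h,4)
    for k,u in enumerate(q):
        A,B=((u-[x0,y0])*4+1.5).astype(int); cv2.circle(i,(A,B),2,(0,0,255) if k else (0,255,0),-1)
    out.append(cv2.copyMakeBorder(i,0,360-i.shape[0],0,5,0))
i=np.hstack(out); i=cv2.resize(i,None,fx=790/i.shape[1],fy=790/i.shape[1]);cv2.imwrite("pics/f0.png",i)
```

```text
[0.42650265 0.31681693 0.16685343] [-2.33508117 -2.09972906  0.00789947]
```

View pics/f0.png

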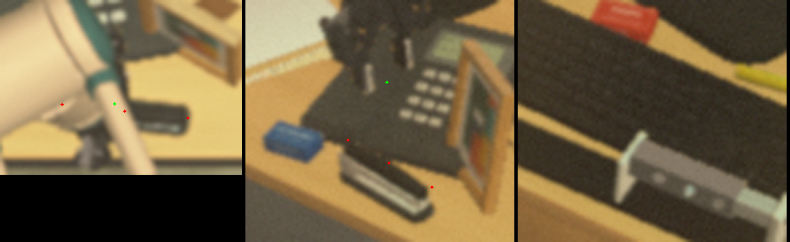

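The scene view shows the stapler a little nearer the camera than my red marks at (347,140)–(432,187). The rack's button stands out in the middle hole at (690,190). I'll make one closer overlay check of the stapler's position.

Run:
```python
from h import *
out=[]
a=np.radians(-6); ax=np.array([-np.sin(a),np.cos(a),0]); ay=np.array([np.cos(a),np.sin(a),0])
o=np.array([.425,.327,0])
for n,(x0,y0,w,h) in (("top",(158,220,58,36)),("scene",(172,188,50,44))):
    c=ctrl.camera(n); f=cv2.imread("pics/top0.png") if n=="top" else c["frame"][:,:,::-1].copy()
    i=crop(f,x0,y0,w,h,7)
    for hw,z,col in ((.018,0,(0,255,255)),(.010,.05,(0,0,255))):
        q=proj(c,[o+ax*k*.068+ay*j*hw+[0,0,z] for k,j in((-1,-1),(-1,1),(1,1),(1,-1))])
        cv2.polylines(i,[((q-[x0,y0])*7+3).astype(int)],True,col,1)
    out.append(cv2.copyMakeBorder(i,0,310-i.shape[0],0,5,0))
cv2.imwrite("pics/g0.png",np.hstack(out))
```

```text
(no output)
```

View pics/g0.png

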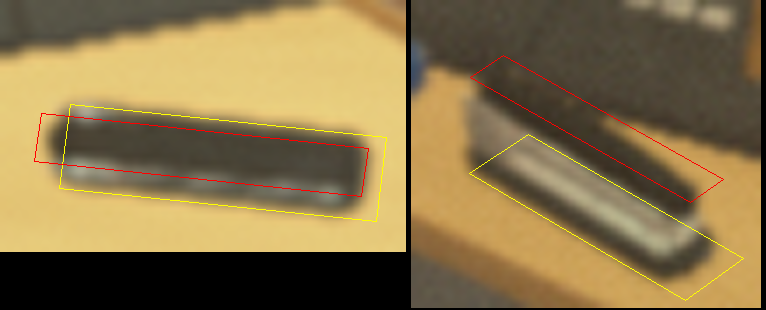

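The overlay fits the long edges in both views. The far end suggests shifting about 3 mm to +y, so I'll take (0.427, 0.330) with yaw −6°.

Call:
{"method": "jog_arm", "body": {"deltas": [[13,-1,10,0,50],[0,0,30,0,50],[0,0,36,0,50],[0,0,25,0,50],[0,0,10,0,50]]}}

```text
time: 10.33
tcp_pos: [0.4262, 0.3299, 0.0551]
ee_rot: [-2.336, -2.099, 0.009]
ft_force: [-0.2, 0.5, -0.5]
gripper_width: 0.585
grasp_force: 0.0
```

Call:
{"method": "jog_arm", "body": {"deltas": [[0,0,10,0,50],[0,0,10,0,50],[0,0,8,0,50],[0,0,2,0,50],[0,0,0,0,50]]}}

```text
time: 10.75
tcp_pos: [0.4287, 0.3306, 0.0287]
ee_rot: [2.337, 2.1, 0.001]
ft_force: [0.3, 0.1, -0.0]
gripper_width: 0.586
grasp_force: 0.0
```

Call:
{"method": "jog_arm", "body": {"deltas": [[0,0,3,0,40],[0,0,0,0,30],[0,0,0,0,24],[0,0,0,0,20],[0,0,0,0,16]]}}

```text
time: 11.17
tcp_pos: [0.4281, 0.3305, 0.0262]
ee_rot: [-2.337, -2.099, -0.0]
ft_force: [-1.4, 1.1, 4.1]
gripper_width: 0.217
grasp_force: 58.6
```

Call:
{"method": "jog_arm", "body": {"deltas": [[0,0,0,0,12],[0,0,0,0,12],[0,0,0,0,12],[0,0,0,0,12],[0,0,0,0,12]]}}

```text
time: 11.58
tcp_pos: [0.4281, 0.3305, 0.0262]
ee_rot: [-2.337, -2.099, -0.0]
ft_force: [-3.2, 1.9, 6.4]
gripper_width: 0.215
grasp_force: 58.8
```

Call:
{"method": "jog_arm", "body": {"deltas": [[0,0,-10,0,12],[0,0,-25,0,12],[0,0,-35,0,12],[0,0,-40,0,12],[0,0,-35,0,12]]}}

```text
time: 12.0
tcp_pos: [0.4286, 0.3301, 0.1727]
ee_rot: [2.336, 2.1, 0.001]
ft_force: [1.5, 0.9, -2.8]
gripper_width: 0.217
grasp_force: 59.3
```

Call:
{"method": "jog_arm", "body": {"deltas": [[0,-20,-10,0,12],[0,-20,0,0,12],[0,-20,0,0,12],[0,-10,0,-3.5,12],[0,0,0,-4,12]]}}

```text
time: 12.42
tcp_pos: [0.3561, 0.3373, 0.1808]
ee_rot: [-2.189, -2.253, 0.002]
ft_force: [0.1, 0.3, -2.2]
gripper_width: 0.214
grasp_force: 59.4
```

Run:
```python
from h import *
s=ctrl.get_state(); p=s["tcp_pos"]; R=cv2.Rodrigues(s["ee_rot"])[0]; print(p,R[:,0],s["grasp_force"],s["ft_force"])
c=ctrl.camera("scene"); x0,y0,w,h=145,120,110,85
i=crop(c["frame"][:,:,::-1],x0,y0,w,h,7)
a=R[:,0];b=R[:,1]
for hw,z,L,col in ((.018,-.0262,.068,(0,255,255)),(.010,.0238,.068,(0,0,255))):
    q=proj(c,[p+a*k*L+b*j*hw+[0,0,z] for k,j in((-1,-1),(-1,1),(1,1),(1,-1))])
    cv2.polylines(i,[((q-[x0,y0])*7+3).astype(int)],True,col,1)
cv2.imwrite("pics/k0.png",i)
```

```text
[0.3560859  0.33726895 0.1808437 ] [-2.88981928e-02  9.99582177e-01 -6.04167230e-04] 59.3620341271162 [ 0.14383184  0.32647663 -2.18072856]
```

View pics/k0.png

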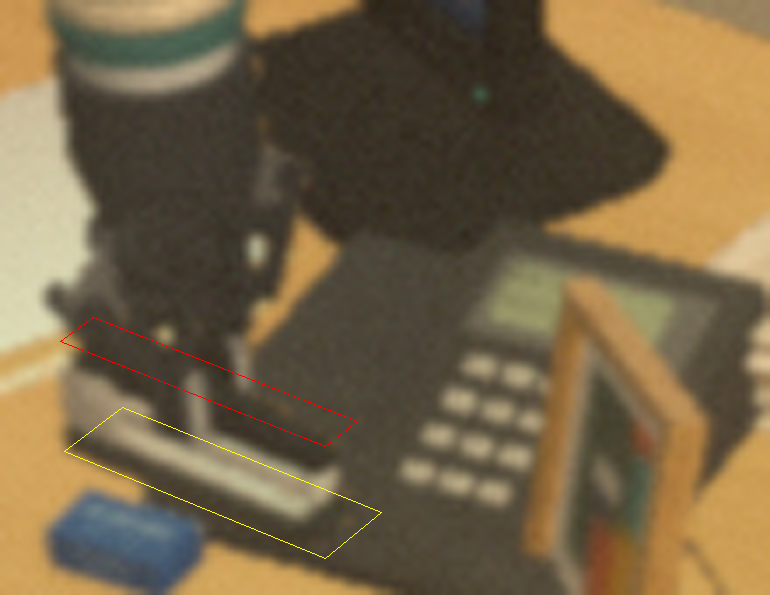

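The stapler is held level across its arm. Its right end falls slightly short of the model box, so its centre is probably a few mm to +y of the grip, and I'll aim the TCP 3 mm short. Now I'll carry it over the bay.

Call:
{"method": "jog_arm", "body": {"deltas": [[-20,0,0,0,12],[-33,0,0,0,12],[-38,0,0,0,12],[-38,0,0,0,12],[-38,0,0,0,12]]}}

```text
time: 12.88
tcp_pos: [0.363, 0.1692, 0.1807]
ee_rot: [2.194, 2.247, 0.0]
ft_force: [1.7, -0.5, -2.3]
gripper_width: 0.219
grasp_force: 59.4
```

Call:
{"method": "jog_arm", "body": {"deltas": [[-38,0,0,0,12],[-38,0,0,0,12],[-38,0,0,0,12],[-38,8,0,0,12],[-38,12,0,0,12]]}}

```text
time: 13.3
tcp_pos: [0.3864, -0.0206, 0.1809]
ee_rot: [2.196, 2.246, -0.0]
ft_force: [1.0, 1.2, -1.9]
gripper_width: 0.214
grasp_force: 59.4
```

Call:
{"method": "jog_arm", "body": {"deltas": [[-38,14,0,0,12],[-28,14,0,0,12],[-10,8,0,0,12],[0,3,0,0,12],[0,0,0,0,12]]}}

```text
time: 13.72
tcp_pos: [0.4287, -0.0939, 0.1804]
ee_rot: [-2.196, -2.245, -0.0]
ft_force: [0.1, 0.2, -2.9]
gripper_width: 0.21
grasp_force: 59.4
```

Call:
{"method": "jog_arm", "body": {"deltas": [[0,0,25,0,12],[0,0,25,0,12],[0,0,20,0,12],[0,0,5,0,12],[0,0,0,0,12]]}}

```text
time: 14.13
tcp_pos: [0.4263, -0.0917, 0.1044]
ee_rot: [-2.19, -2.247, 0.002]
ft_force: [0.7, -0.8, -1.9]
gripper_width: 0.211
grasp_force: 59.4
```

Run:
```python
from h import *
s=ctrl.get_state(); p=s["tcp_pos"]; R=cv2.Rodrigues(s["ee_rot"])[0]; print(p,R[:,0],s["grasp_force"],s["ft_force"])
c=ctrl.camera("scene"); x0,y0,w,h=270,200,110,80
i=crop(c["frame"][:,:,::-1],x0,y0,w,h,7)
a=R[:,0];b=R[:,1]
for hw,z,L,col in ((.018,-.0262,.068,(0,255,255)),(.010,.0238,.068,(0,0,255))):
    q=proj(c,[p+a*k*L+b*j*hw+[0,0,z] for k,j in((-1,-1),(-1,1),(1,1),(1,-1))])
    cv2.polylines(i,[((q-[x0,y0])*7+3).astype(int)],True,col,1)
cv2.imwrite("pics/m0.png",i)
```

```text
[ 0.42631568 -0.09171645  0.10441452] [-0.02566317  0.99966839  0.00212479] 59.35835785232484 [ 0.715015   -0.81601385 -1.9370354 ]
```

View pics/m0.png

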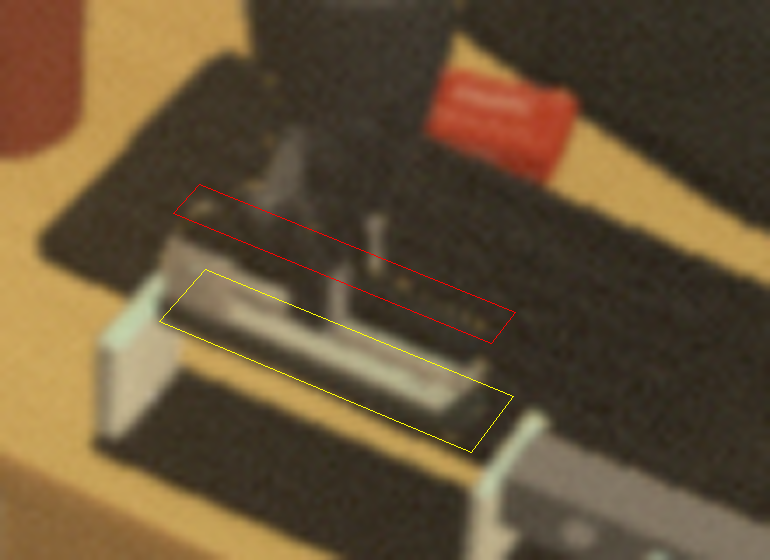

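The stapler hangs over the bay and matches its model box (yellow, front-right corner at about (472,452)). The fixed stop is at (100–180, 280–435) and the movable stop at (468–545, 415–560). I'll do a quick numeric check of both stops against the foot ends.

Run:
```python
from h import *
np.set_printoptions(precision=4,suppress=True)
c=ctrl.camera("scene"); s=ctrl.get_state(); print(s["tcp_pos"])
q=lambda x,y:((x+.5)/7+270-.5,(y+.5)/7+200-.5)
print("mov inner-front-top",ray(c,[q(469,487)],.0665),"back",ray(c,[q(527,412)],.0665))
print("fixed inner-front-top",ray(c,[q(112,352)],.062),"outer-front",ray(c,[q(98,346)],.062))
print("fixed inner-front-bottom",ray(c,[q(112,437)],.010))
print("foot right front",ray(c,[q(475,458)],.0782),"left front",ray(c,[q(163,318)],.0782))
```

```text
[ 0.4287 -0.093   0.1064]
mov inner-front-top [[ 0.4044 -0.1634  0.0665]] back [[ 0.4525 -0.1626  0.0665]]
fixed inner-front-top [[ 0.3967 -0.0088  0.062 ]] outer-front [[ 0.3965 -0.0024  0.062 ]]
fixed inner-front-bottom [[ 0.4017 -0.0065  0.01  ]]
foot right front [[ 0.4084 -0.1628  0.0782]] left front [[ 0.4093 -0.0241  0.0782]]
```

Call:
{"method": "jog_arm", "body": {"deltas": [[4,-1,0,0,12],[0,0,0,0,12],[0,0,6,0,12],[0,0,6,0,12],[0,0,4,0,12]]}}

```text
time: 14.65
tcp_pos: [0.427, -0.0896, 0.0891]
ee_rot: [-2.194, -2.248, 0.0]
ft_force: [0.2, 0.1, -1.7]
gripper_width: 0.213
grasp_force: 59.4
```

Call:
{"method": "jog_arm", "body": {"deltas": [[0,0,4,0,12],[0,0,4,0,12],[0,0,4,0,12],[0,0,4,0,12],[0,0,0,0,12]]}}

```text
time: 15.07
tcp_pos: [0.4266, -0.0894, 0.0727]
ee_rot: [-2.193, -2.247, 0.001]
ft_force: [-0.4, -0.5, -1.6]
gripper_width: 0.214
grasp_force: 59.4
```

The foot is below both stop tops with no contact, so I'll lower it to the floor.

Call:
{"method": "jog_arm", "body": {"deltas": [[0,0,8,0,12],[0,0,8,0,12],[0,0,8,0,12],[0,0,6,0,12],[0,0,3,0,12]]}}

```text
time: 15.48
tcp_pos: [0.4264, -0.0893, 0.0393]
ee_rot: [-2.193, -2.247, 0.001]
ft_force: [-0.4, 0.7, -3.4]
gripper_width: 0.215
grasp_force: 59.4
```

Call:
{"method": "jog_arm", "body": {"deltas": [[0,0,1,0,12],[0,0,1,0,12],[0,0,1,0,12],[0,0,0,0,12],[0,0,0,0,12]]}}

```text
time: 15.9
tcp_pos: [0.4274, -0.0897, 0.0378]
ee_rot: [2.194, 2.248, 0.0]
ft_force: [0.2, -0.4, -2.2]
gripper_width: 0.216
grasp_force: 59.4
```

Call:
{"method": "jog_arm", "body": {"deltas": [[0,0,1,0,12],[0,0,0,0,12],[0,0,1,0,12],[0,0,0,0,12],[0,0,0,0,12]]}}

```text
time: 16.32
tcp_pos: [0.4273, -0.0897, 0.0361]
ee_rot: [2.194, 2.248, 0.0]
ft_force: [-2.0, 0.7, 4.5]
gripper_width: 0.216
grasp_force: 60.2
```

Contact with the floor. I'll release and lift clear.

Call:
{"method": "jog_arm", "body": {"deltas": [[0,0,0,0,18],[0,0,0,0,24],[0,0,0,0,40],[0,0,0,0,44],[0,0,0,0,44]]}}

```text
time: 16.73
tcp_pos: [0.4274, -0.0897, 0.0355]
ee_rot: [2.194, 2.248, 0.0]
ft_force: [0.1, -0.4, 0.6]
gripper_width: 0.517
grasp_force: 0.0
```

Call:
{"method": "jog_arm", "body": {"deltas": [[0,0,-8,0,44],[0,0,-20,0,44],[0,0,-35,0,44],[0,0,-40,0,44],[0,0,-40,0,44]]}}

```text
time: 17.15
tcp_pos: [0.4265, -0.0893, 0.1803]
ee_rot: [-2.194, -2.247, 0.001]
ft_force: [0.5, 0.1, -0.0]
gripper_width: 0.516
grasp_force: 0.0
```

Call:
{"method": "jog_arm", "body": {"deltas": [[35,-20,-15,0,44],[38,-25,0,0,44],[38,-25,0,0,44],[38,-25,0,0,44],[38,-25,0,0,44]]}}

```text
time: 17.57
tcp_pos: [0.3107, 0.0818, 0.1938]
ee_rot: [2.196, 2.246, 0.002]
ft_force: [0.9, 0.5, -0.3]
gripper_width: 0.511
grasp_force: 0.0
```

Run:
```python
from h import *
np.set_printoptions(precision=4,suppress=True)
t0=cv2.imread("pics/top0.png")
for n in("top","scene"):
    c=ctrl.camera(n); f=c["frame"][:,:,::-1].copy(); cv2.imwrite(f"pics/end_{n}.png",f)
    if n=="top":
        # luminance profiles along the rack axis (z~.066 for stops), and cross profile of the stapler
        ys=np.arange(-.36,.02,.005)
        for dx,z in((0,.06),(-.022,.06)):
            q=proj(c,[[.4295-.0257*(y+.165)+dx,y,z] for y in ys]).astype(np.float32)
            g=cv2.remap(f,q[:,None,0],q[:,None,1],cv2.INTER_LINEAR).mean(2).ravel()
            print(dx,[(round(float(y),3),int(v)) for y,v in zip(ys,g)])
        d=cv2.absdiff(cv2.GaussianBlur(f,(3,3),0),cv2.GaussianBlur(t0,(3,3),0)).max(2)>45
        k,l,st,ce=cv2.connectedComponentsWithStats(d.astype(np.uint8)); print([r.tolist() for r in st[1:] if r[4]>12])
s=ctrl.get_state(); print(s["tcp_pos"],s["ft_force"],s["time"])
```

```text
0 [(-0.36, 186), (-0.355, 187), (-0.35, 186), (-0.345, 186), (-0.34, 197), (-0.335, 221), (-0.33, 205), (-0.325, 176), (-0.32, 196), (-0.315, 195), (-0.31, 195), (-0.305, 195), (-0.3, 195), (-0.295, 195), (-0.29, 179), (-0.285, 157), (-0.28, 153), (-0.275, 153), (-0.27, 154), (-0.265, 154), (-0.26, 153), (-0.255, 153), (-0.25, 154), (-0.245, 154), (-0.24, 153), (-0.235, 154), (-0.23, 154), (-0.225, 153), (-0.22, 154), (-0.215, 154), (-0.21, 154), (-0.205, 153), (-0.2, 153), (-0.195, 153), (-0.19, 153), (-0.185, 153), (-0.18, 150), (-0.175, 194), (-0.17, 185), (-0.165, 119), (-0.16, 78), (-0.155, 52), (-0.15, 55), (-0.145, 61), (-0.14, 64), (-0.135, 63), (-0.13, 59), (-0.125, 59), (-0.12, 59), (-0.115, 58), (-0.11, 57), (-0.105, 58), (-0.1, 59), (-0.095, 60), (-0.09, 59), (-0.085, 59), (-0.08, 58), (-0.075, 58), (-0.07, 61), (-0.065, 60), (-0.06, 61), (-0.055, 61), (-0.05, 62), (-0.045, 61), (-0.04, 61), (-0.035, 59), (-0.03, 56), (-0.025, 65), (-0.02, 65), (-0.015, 155), (-0.01, 225), (-0.005, 204), (0.0, 175), (0.005, 184), (0.01, 186), (0.015, 186)]
-0.022 [(-0.36, 181), (-0.355, 1
[... 1084 characters left out ...]
, [390, 238, 9, 3, 27], [309, 245, 12, 4, 37], [329, 244, 16, 4, 36], [264, 255, 11, 4, 42], [288, 263, 8, 38, 244], [236, 265, 50, 38, 1725], [231, 273, 4, 27, 69], [22, 288, 40, 32, 405], [0, 292, 53, 72, 2452], [67, 300, 46, 32, 523], [55, 305, 38, 39, 414], [285, 304, 11, 6, 34], [234, 306, 7, 5, 21], [287, 309, 14, 59, 551], [237, 310, 8, 46, 324], [56, 330, 11, 7, 51], [89, 339, 10, 11, 36], [62, 350, 105, 70, 3265], [16, 357, 14, 13, 60], [233, 358, 14, 7, 75], [22, 362, 38, 32, 359], [244, 363, 89, 57, 2289], [211, 368, 33, 44, 532], [301, 371, 23, 15, 126], [56, 388, 13, 12, 65], [329, 388, 11, 32, 193], [207, 393, 3, 27, 53]]
[0.3071 0.0848 0.1932] [ 0.9738 -0.3223 -0.3358] 17.6667
```

The sleeve end has moved about 32 mm, the button shows out at y≈−0.24, and the stapler sits dark between the stops. The top view shows no change at any bystander, so I'll hand in.

```bash
python3 -c "
from station import ctrl
print(ctrl.job_done())"
```

```text
the job is handed in; nothing more can be done
None
```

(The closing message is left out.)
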